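# Mesh the propped wiper arm into its splined socket

## Task

The wiper arm on the bench stand is propped up out of its toothed socket. Slide the keeper all the way back, swing the prop lever well out from under the hub to its stop, then turn the wiper arm until its teeth face the gaps in the socket (the arm lies over the socket's outer tab) and press the hub down fully home. Leave the keeper back and the lever out, and do not shift the jug, the funnel or the pliers.

Things in the scene. Friction and masses are not known exactly. Their poses are not given: they have to be found in the camera images.
- stand: Grey painted steel plate screwed to the table, 150 mm in x, 310 mm in y (from y -230 to +80), 10 mm thick. Origin on the vertical spindle axis at table level; its yaw varies. The frame called 'stand frame' below (z from the table). Beyond it (+x) stands a fixed pine rack with spare arms, 55 mm high, at least 40 mm from the wiper arm's sweep: not part of the job.
- socket: Bare aluminium ring fixed on the plate, 124 mm outside diameter, z 10 to 30 mm, five inward teeth reaching in to radius 38 mm. Origin on the spindle axis, 10 mm above the table. It cannot turn; its yaw in the stand varies. The one wider gap between its teeth, and a 24 x 18 mm tab sticking outward, are centred on the socket's own +x axis. Play of the mesh about 0.04 rad either way.
- socket_tab (a point): Top of that outward tab, 72 mm from the spindle axis along the socket's +x.
- wiper_turn (a joint): Angle (rad) of the black steel wiper arm about the spindle: 0 along the stand frame's +x, growing anticlockwise from above, stops at -0.7 and 2.4. Starts 0.6 to 2.4 anticlockwise of the wide gap. Friction 0.12 N m: it stays where it is left. It meshes where it equals the socket's yaw in the stand frame; then its wide tooth (under the arm) is over the wide gap.
- wiper_press (a joint): How far (m) the hub with its arm has been pressed down the spindle: 0 raised, 0.024 fully home. With the lever in, it stops after 1 mm; with teeth not matching it stops at 8 mm. It slides stiffly (6 N) and stays where it is left.
- hub_top (a point): Centre of the hub's flat round top (48 mm diameter), 80 mm above the table when raised, 56 mm when home. Below it, the hub is a 70 mm disc, 14 mm thick, with five outward teeth to radius 50 mm, bottom at z 38 mm when raised.
- wiper_mid (a point): Middle of the wiper arm's height, 100 mm from the spindle axis, z 67 mm when raised; its x axis points outward along the arm. The arm is a bar 22 mm wide and 14 mm high (z 60 to 74 mm raised) out to 100 mm from the axis, then 14 mm wide and 10 mm high (z 60 to 70) out to its end at 155 mm.
- prop (a joint): Angle (rad) of the flat steel prop lever about its vertical pivot at (0, -86) mm in the stand frame: 0 as built, lying along the stand's y with its tongue under the hub; grows as the outer end swings to the stand's +x (anticlockwise from above); stop at 1.2. The tongue is clear of the hub from 0.7. Bar 16 mm wide, z 31 to 37 mm, 0.08 N m friction. It stays where it is left.
- prop_pin (a point): Top centre of the upright round steel pin at the lever's outer end, 65 mm from the pivot; pin 18 mm diameter, from z 37 to 70 mm. Push it sideways to swing the lever.
- keeper (a joint): How far (m) the steel keeper has slid back along the stand's -y: 0 to 0.006 at the start, where its tongue stands 2 mm beside the lever's pin on the +x side and blocks the lever; the lever is free from 0.022; stop at 0.045. Friction 2 N, stays where it is left.
- keeper_post (a point): Top centre of the keeper's upright round post, 16 mm diameter, z 44 to 78 mm, at (60, -150) mm in the stand frame when closed. Under it the keeper's block is 47 mm in x (from x 33 to 80 mm), 24 mm in y, top at z 44 mm.
- jug: Closed blue plastic jug lying flat, 100 x 190 mm, 75 mm high (handle on top to 88 mm). Origin under its body; cap towards its +y. Not to be shifted.
- funnel: Translucent funnel standing mouth down, 110 mm diameter, 110 mm high; origin at the centre of the mouth. Not to be shifted.
- pliers: Chrome pliers lying flat, 175 mm long along their y, 60 mm wide, 14 mm thick; origin 20 mm from the joint pin, towards the handles. Not to be shifted.

How it is judged:
By the outcome, as a careful person would: the job done as asked, in the order asked, and still so for the second after the job is handed in, with the robot touching nothing.
It also fails if it takes over 56 s, if anything falls off the work surface, if the arm or the gripper's body presses on something with over 40 N, if the wrist force passes 120 N, or if a joint passes its speed limit or range.

## Robot

A 6-joint arm with a two-finger parallel gripper is mounted at the origin on the work surface. World frame = base frame: x ahead of the robot, y to its left, z up, the work surface at z = 0. Lengths are in m, angles in rad, forces in N, time in s.
With the tool pointing down it reaches from about 0.375 to 0.975 m from the base axis. Payload 3.8 kg.
Tool frame: the origin (TCP) lies midway between the tips of the shut fingers; the grasp point (between the pads) lies 19 mm behind it; z points along the fingers, y is the line along which they close (so a half turn about z gives the same grasp; the last joint's range is limited). The gripper opens to 88 mm and grips with 3 to 60 N. Pads are 18 mm wide; open, the fingers measure 123 mm over their backs; the gripper's body (75 mm by 187 mm) begins 45 mm behind the grasp point.
Start: joints at [-1.265, 0.264, 1.604, -0, 1.274, -0.037], TCP at [0.227, -0.636, 0.239] pointing down, gripper open.
Joint ranges: [-2.63, 2.63], [-0.94, 2.18], [0.31, 2.57], [-1.31, 4.45], [0, 2.66], [-2.55, 2.55]. Speed limits (rad/s): [2.57, 2.57, 3.14, 3.14, 3.14, 3.14].

## Interface

Orientations are given as a rotation vector (axis times angle).
In Python, from cell import manip, inverse_kinematics, cams, order gives the robot as it stands. Calls block until the motion is done:
- manip.move_pose(position, orientation): joint-space move of the TCP to a pose.
- manip.move_linear(position, rate=0.15, rot=None): straight line of the TCP; rot=None keeps the orientation; rate is the mean speed in m/s.
- manip.set_joints(angles): joint-space move.
- manip.set_gripper(opening, force=None): finger opening in m; force is the grip in N (None keeps the last); returns when the fingers have stopped.
- manip.dwell(seconds).
- inverse_kinematics(position, orientation): joint angles nearest the present ones, or None.
- manip.state(): the state.
- cams.capture(name): name is "side" or "top"; returns a dict with "image" (420x560x3 uint8, blue, green, red), "z_map" (420x560 float32, m along the optical axis (not along the pixel's ray), 0 where there is no reading), "intrinsics" (3x3 intrinsics, pixels), "k1" (the pictures are not rectified: a ray, as slopes to the right and down, at radius r is drawn at 1 + k1 r^2 times it, then the intrinsics apply), "position" and "orientation" of the camera in the world. Camera axes: x right, y down, z forward; pixel columns grow to the right and rows downward; lengths in m; the calibration is good to about 2 mm. A picture is of the moment at which its call begins.
A pose or a line that the arm cannot do raises manip.IKError and nothing moves.
- order.close_job(): hands the job in; it is judged then, once.
The state is a dict: "clock": time; "joint_pos": joint angles; "joint_velocities": joint speeds; "tau": joint torques, N m; "tool_pos": TCP position; "tcp_rot": TCP orientation; "contact_force": force on the tool from outside, world axes, zero at the start; "moment": the same for the moment, N m; "gripper_width": finger opening in m; "grasp_force": force on a finger pad.
Only numpy, scipy, OpenCV 4.12 (cv2) and the standard library are available. Lean on these libraries where they do the work, as an engineer would, in place of code of your own. Each camera call takes 0.05 s, during which the arm holds its last target. There are 200 camera calls.

## Working session

There is one attempt and no reset: what is moved stays moved. The work goes in short steps, each a Python script; the robot and the scene stay as the last script left them, time stands still between calls to the robot, and variables do not carry over. Pictures are saved under pics/ and viewed, at most 10 in all, crops included, and the job is handed in when it is done.

```bash
mkdir -p pics; ls; cat > h.py <<'E'
import numpy as np, cv2
from cell import manip, inverse_kinematics, cams, order
from scipy.spatial.transform import Rotation as R
def cap(n):
    c=cams.capture(n); return c
def pose(c):
    o=np.array(c["orientation"],float)
    Rm=o if o.shape==(3,3) else (R.from_rotvec(o).as_matrix() if o.size==3 else R.from_quat(o).as_matrix())
    return Rm,np.array(c["position"],float)
def ray(c,u,v):
    K=np.array(c["intrinsics"]); d=np.array([c["k1"],0,0,0,0],float)
    p=cv2.undistortPoints(np.array([[[u,v]]],float),K,d)[0,0]
    return np.array([p[0],p[1],1.0])
def at_depth(c,u,v):
    Rm,t=pose(c); z=np.median(c["z_map"][int(v)-1:int(v)+2,int(u)-1:int(u)+2]); return Rm@(ray(c,u,v)*z)+t
def at_z(c,u,v,z):
    Rm,t=pose(c); d=Rm@ray(c,u,v); return t+d*(z-t[2])/d[2]
def proj(c,P):
    Rm,t=pose(c); q=Rm.T@(np.array(P)-t); x,y=q[:2]/q[2]; s=1+c["k1"]*(x*x+y*y)
    K=np.array(c["intrinsics"]); return K[0,0]*x*s+K[0,2],K[1,1]*y*s+K[1,2]
E
python3 - <<'E'
from h import *
import pickle
for n in ("top","side"):
    c=cap(n); pickle.dump(c,open(n+"0.pkl","wb"))
    print(n,c["position"],c["orientation"],c["k1"],c["intrinsics"])
    cv2.imwrite(f"pics/{n}0.png",c["image"])
print(manip.state())
E
```

```text
pics
top [0.46118667 0.09900892 0.98103321] [-2.12354336  2.16236981 -0.13082017] -0.06131840392356688 [[510.89361257   0.         270.27423929]
 [  0.         510.89361257 218.33763657]
 [  0.           0.           1.        ]]
side [0.51577768 0.62333623 0.65465845] [-0.17892226  2.88821008 -1.13301571] -0.08595844629630049 [[406.08152214   0.         278.45139838]
 [  0.         406.08152214 213.06782561]
 [  0.           0.           1.        ]]
{'clock': 0.1, 'joint_pos': array([-1.26488183e+00,  2.64683133e-01,  1.60524456e+00,  1.58629743e-05,
        1.27370662e+00, -3.69037788e-02]), 'joint_velocities': array([ 8.57257821e-05, -1.72339540e-03, -3.62300856e-03, -1.77256981e-03,
       -1.42787767e-03, -1.94775960e-03]), 'tau': array([ 1.08687396e-03, -5.03616464e+01, -3.58072615e+01,  7.30038271e-02,
        2.33477948e-02, -7.21695778e-05]), 'tool_pos': array([ 0.22670127, -0.63510234,  0.23750508]), 'tcp_rot': array([-3.09355948e+00, -5.35511954e-01,  4.06197970e-04]), 'contact_force': array([-0.01791758, -0.67839304,  0.03230266]), 'moment': array([-0.04420369, -0.0154927 , -0.07065794]), 'grasp_force': 0.0, 'gripper_width': 0.08832047588460559}
```

View pics/top0.png

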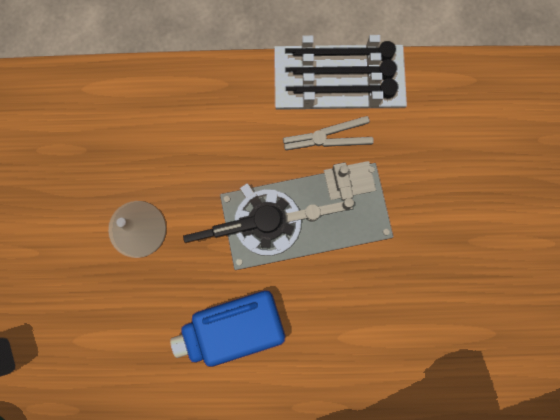

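View pics/side0.png

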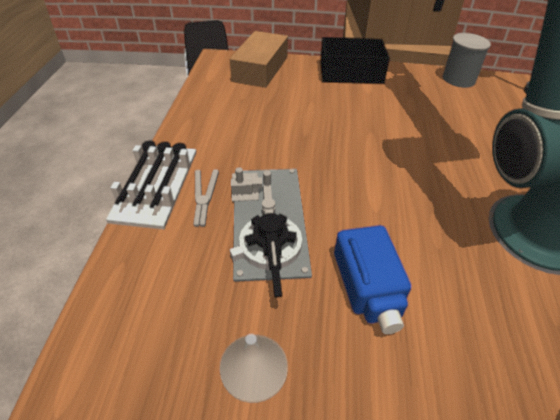

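The top view shows the hub at about (267,217), wiper end (188,238), socket tab (248,191), lever pin (349,204) and keeper post (344,171). The side view shows the hub at about (268,222), wiper end (277,290) and tab (238,251). Next I'll enlarge both.

```bash
python3 - <<'E'
import pickle,cv2,numpy as np
a=pickle.load(open("top0.pkl","rb"))["image"][150:280,175:400]
b=pickle.load(open("side0.pkl","rb"))["image"][160:305,220:320]
cv2.imwrite("pics/top0c.png",cv2.resize(a,None,fx=3.5,fy=3.5,interpolation=cv2.INTER_CUBIC))
cv2.imwrite("pics/side0c.png",cv2.resize(b,None,fx=4,fy=4,interpolation=cv2.INTER_CUBIC))
E
```

```text
(no output)
```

View pics/top0c.png

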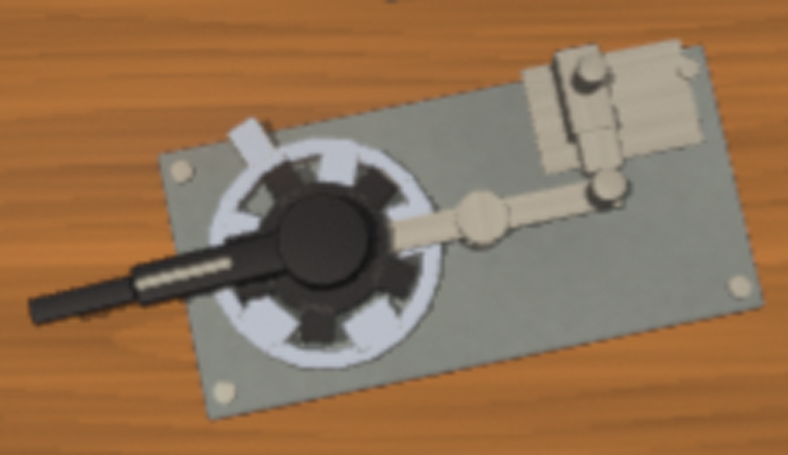

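View pics/side0c.png

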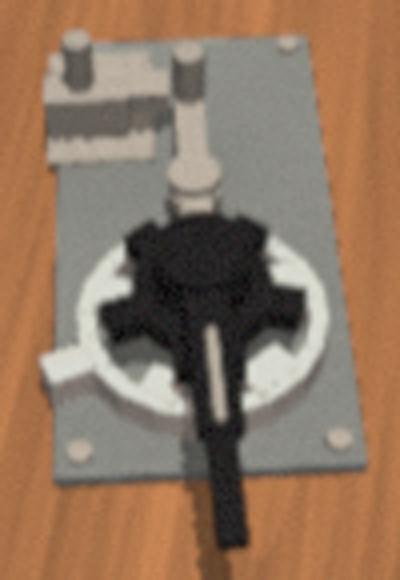

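Top crop (3.5x): hub (323,239), pin top (608,186), post top (593,70), tab end about (243,128), wiper end (33,312). Stand corners there are at (162,156), (704,45), (763,303) and (210,418). Side crop (4x): hub (205,250), pin (188,50), post (77,38), tab end (52,368).

```bash
cat > meas.py <<'E'
from h import *
import pickle
from scipy.optimize import least_squares
T=pickle.load(open("top0.pkl","rb"));S=pickle.load(open("side0.pkl","rb"))
tp=lambda x,y:((x+.5)/3.5-.5+175,(y+.5)/3.5-.5+150)
sp=lambda x,y:((x+.5)/4-.5+220,(y+.5)/4-.5+160)
top=dict(hub=tp(323,239),pin=tp(608,186),post=tp(593,70),tab=tp(241,125),wend=tp(32,312),c0=tp(162,156),c1=tp(704,45),c2=tp(763,303),c3=tp(210,418))
side=dict(hub=sp(205,250),pin=sp(188,50),post=sp(77,38),tab=sp(46,368),wend=sp(232,542),c1=sp(57,40),c2=sp(303,38),c3=sp(365,467),c0=sp(55,478))
def tri(k):
    f=lambda P:np.r_[np.array(proj(T,P))-top[k],np.array(proj(S,P))-side[k]]
    r=least_squares(f,at_depth(T,*top[k])); return r.x,np.abs(r.fun).max()
if __name__=="__main__":
    np.set_printoptions(precision=4,suppress=True)
    P={}
    for k in top:
        x,e=tri(k);P[k]=x; print(k,x,"err px %.1f"%e,"depthT",at_depth(T,*top[k]))
    # stand fit from corners+hub+pin (top at 2 views)
    loc=dict(c0=(75,80,10),c1=(75,-230,10),c2=(-75,-230,10),c3=(-75,80,10),hub=(0,0,80),pin=(0,-151,70))
    def f(p,det=False):
        o=[]
        for k,l in loc.items():
            c,s=np.cos(p[2]),np.sin(p[2]);l=np.array(l)/1e3
            W=[p[0]+c*l[0]-s*l[1],p[1]+s*l[0]+c*l[1],l[2]]
            o+=list(np.array(proj(T,W))-top[k])+list(np.array(proj(S,W))-side[k])
        return np.array(o)
    d=P["hub"]-P["pin"]; y0=np.arctan2(d[1],d[0])-np.pi/2
    r=least_squares(f,[*P["hub"][:2],y0],loss="soft_l1");print("stand",r.x);print(r.fun.reshape(-1,4).round(1) if r.fun.size==24 else 0)
    x,y,w=r.x
    for k,z in (("tab",.028),("wend",.070)):
        for c,dct in ((T,top),(S,side)):
            q=at_z(c,*dct[k],z)-[x,y,0]; print(k,"angle in stand",(np.arctan2(q[1],q[0])-w+np.pi)%(2*np.pi)-np.pi,np.hypot(*q[:2]))
    for k,z in (("pin",.07),("post",.078),("hub",.08)):
        for c,dct in ((T,top),(S,side)):
            q=(at_z(c,*dct[k],z)-[x,y,0])[:2]; print(k,"stand", R.from_euler('z',-w).apply([*q,0])[:2])
    for n,u,v,z in (("jugcap",175,346,.04),("jugnear",283,342,.075),("jugfar",272,293,.075),("funnel",138,229,.0),("pl",285,147,.01),("pl2",372,141,.01)):print(n,at_z(T,u,v,z))
E
python3 meas.py
```

```text
hub [0.586  0.1179 0.0787] err px 0.5 depthT [0.5868 0.1179 0.0796]
pin [ 0.6131 -0.0291  0.0722] err px 0.3 depthT [ 0.6128 -0.0293  0.0707]
post [ 0.6724 -0.0227  0.0796] err px 0.2 depthT [ 0.6726 -0.0231  0.0771]
tab [0.6564 0.1622 0.0324] err px 0.1 depthT [ 0.6632  0.1644 -0.0003]
wend [0.5535 0.2685 0.0687] err px 0.1 depthT [0.5534 0.2687 0.0677]
c0 [0.6448 0.2079 0.0082] err px 0.1 depthT [0.646  0.2085 0.0022]
c1 [ 0.7014 -0.0938  0.0133] err px 0.5 depthT [ 0.7038 -0.0964  0.0004]
c2 [ 0.5569 -0.1204  0.0086] err px 0.1 depthT [ 0.5567 -0.1203  0.0092]
c3 [0.4998 0.1824 0.0072] err px 0.0 depthT [0.5001 0.1828 0.002 ]
stand [0.5865 0.118  0.1843]
[[-1.4 -0.5 -0.8  0.5]
 [-0.1 -0.5  0.2  0.9]
 [ 1.   0.8  1.  -0.8]
 [-0.4  0.8  0.9 -0.6]
 [-0.1  0.1 -0.8 -0.6]
 [ 0.6 -0.7 -0.1  0.4]]
tab angle in stand 0.3771988975119207 0.08371077851428176
tab angle in stand 0.34214633784218274 0.08172875687497955
wend angle in stand 1.6052149256682782 0.15397801438526926
wend angle in stand 1.6009864108796599 0.15486017711242447
pin stand [-0.0011 -0.1497]
pin stand [-0.0003 -0.1522]
post stand [ 0.0586 -0.1542]
post stand [ 0.0593 -0.1561]
hub stand [ 0.0002 -0.0001]
hub stand [-0.0015  0.0015]
jugcap [0.361  0.2892 0.04  ]
jugnear [0.3692 0.0936 0.075 ]
jugfar [0.4541 0.1112 0.075 ]
funnel [0.5809 0.3713 0.    ]
pl [0.736  0.0817 0.01  ]
pl2 [ 0.7448 -0.0892  0.01  ]
```

Everything agrees with the text: the hub measures z 79 mm, the pin 72 mm and the post 79 mm. The stand origin is at (0.5865, 0.118) with yaw 0.184, the wiper is at about 1.60 and the socket at about 0.36. I'll start with the keeper.

```bash
cat >> h.py <<'E'
X0,Y0,W0=.5865,.118,.1843
def S(x,y,z):
    c,s=np.cos(W0),np.sin(W0); return np.array([X0+c*x-s*y,Y0+s*x+c*y,z])
def down(yaw): return (R.from_euler('z',yaw)*R.from_euler('x',np.pi)).as_rotvec()
def F(): return np.array(manip.state()["contact_force"])
def rep(m=""):
    s=manip.state(); print(m,"t %.2f"%s["clock"],"p",np.round(s["tool_pos"],4),"F",np.round(s["contact_force"],1),"w %.4f g %.1f"%(s["gripper_width"],s["grasp_force"]))
E
python3 - <<'E'
from h import *
yaw=W0
manip.set_gripper(.06,12)
manip.move_pose([.673,-.023,.14],down(yaw)); rep("above")
manip.move_linear([.673,-.023,.056],.12); rep("down")
manip.set_gripper(0,12); rep("grip")
p=np.array(manip.state()["tool_pos"]); d=S(0,-1,0)-S(0,0,0)
for s in (.015,.030,.034,.037,.040,.043,.046):
    manip.move_linear(p+d*s,.06); f=F(); rep(s)
    if abs(f@d)>18 : break
E
```

```text
above t 3.38 p [ 0.6731 -0.024   0.1402] F [ 0.   0.1 -0.2] w 0.0600 g 0.0
down t 4.23 p [ 0.6737 -0.0231  0.0567] F [0.  0.1 0.1] w 0.0602 g 0.0
grip t 4.97 p [ 0.6731 -0.0232  0.0561] F [ 0.1 -0.5  1.1] w 0.0155 g 12.0
0.015 t 5.38 p [ 0.6761 -0.0392  0.0561] F [ 0.  -1.9  0.3] w 0.0158 g 12.0
0.03 t 5.78 p [ 0.6788 -0.0539  0.0561] F [-0.3 -1.1  0.9] w 0.0156 g 12.0
0.034 t 6.03 p [ 0.6794 -0.057   0.0561] F [ 0.8 -1.   0.6] w 0.0157 g 12.0
0.037 t 6.28 p [ 0.6799 -0.0596  0.0561] F [-0.2  0.7 -0.1] w 0.0156 g 12.0
0.04 t 6.53 p [ 0.6804 -0.0626  0.0561] F [-0.6  1.   0.4] w 0.0156 g 12.0
0.043 t 6.78 p [ 0.6807 -0.0641  0.0561] F [-2.   6.1  2.7] w 0.0153 g 12.0
0.046 t 7.03 p [ 0.6807 -0.0643  0.056 ] F [-2.3 14.3  4. ] w 0.0153 g 12.0
```

The keeper is at its stop (reaction 14 N). Next is the prop lever.

```bash
python3 - <<'E'
from h import *
manip.set_gripper(.05); p=np.array(manip.state()["tool_pos"])
manip.move_linear([*p[:2],.12],.2)
yaw=W0+np.pi/2
pin=lambda a,z:S(.065*np.sin(a),-.086-.065*np.cos(a),z)
manip.set_gripper(.045)
manip.move_pose(pin(0,.12),down(yaw)); 
manip.move_linear(pin(0,.046),.12); rep("down")
manip.set_gripper(0,12); rep("grip")
for a in (.15,.3,.45,.6,.75,.9,1.05,1.12,1.17,1.20,1.23,1.26,1.29):
    manip.move_linear(pin(a,.046),.06,down(yaw+a)); rep(a)
    t=(pin(a+.01,0)-pin(a-.01,0))/.0013
    if abs(F()@t)>14: break
E
```

```text
down t 10.58 p [ 0.6147 -0.0305  0.0464] F [ 0.1 -0.3 -0.4] w 0.0448 g 0.0
grip t 11.11 p [ 0.6145 -0.0305  0.0466] F [-0.8  1.   2.3] w 0.0174 g 12.0
0.15 t 11.42 p [ 0.6243 -0.0279  0.0466] F [0.3 0.3 3.8] w 0.0175 g 12.0
0.3 t 11.72 p [ 0.6329 -0.024   0.0466] F [-0.3  1.1  4.6] w 0.0176 g 12.0
0.45 t 12.03 p [ 0.641  -0.0189  0.0465] F [0.  0.7 7. ] w 0.0174 g 12.0
0.6 t 12.34 p [ 0.6482 -0.0125  0.0465] F [-1.2  1.4  6.1] w 0.0175 g 12.0
0.75 t 12.65 p [ 0.6544 -0.0051  0.0465] F [-1.3 -0.   5.5] w 0.0172 g 12.0
0.9 t 12.96 p [0.6595 0.0031 0.0466] F [-1.6 -0.1  6. ] w 0.0177 g 12.0
1.05 t 13.27 p [0.6633 0.012  0.0465] F [-1.9  0.4  6.8] w 0.0178 g 12.0
1.12 t 13.52 p [0.6645 0.0162 0.0465] F [-2.1  1.5  6.9] w 0.0172 g 12.0
1.17 t 13.77 p [0.6653 0.0192 0.0465] F [-1.8 -0.2  7.1] w 0.0175 g 12.0
1.2 t 14.02 p [0.6655 0.0206 0.0465] F [-3.1 -1.6  6.7] w 0.0174 g 12.0
1.23 t 14.27 p [0.6654 0.0207 0.0465] F [-4.2 -6.1  7.2] w 0.0176 g 12.0
1.26 t 14.52 p [0.6652 0.0209 0.0464] F [ -4.8 -12.1   9.3] w 0.0174 g 12.0
1.29 t 14.77 p [0.6649 0.021  0.0463] F [ -6.  -17.5   8.4] w 0.0172 g 12.0
```

The lever is at its stop. Now the wiper arm.

```bash
cat >> h.py <<'E'
def wp(a,r,z): return S(r*np.cos(a),r*np.sin(a),z)
def turn(a0,a1,r=.088,z=.055,n=None):
    n=n or max(1,int(abs(a1-a0)/.2+.5))
    for a in np.linspace(a0,a1,n+1)[1:]:
        manip.move_linear(wp(a,r,z),.1,down(W0+a))
    rep("turned %.3f"%a1)
E
python3 - <<'E'
from h import *
import pickle
manip.set_gripper(.05); p=np.array(manip.state()["tool_pos"])
manip.move_linear([*p[:2],.135],.2)
manip.move_pose(wp(1.603,.088,.13),down(W0+1.603)); rep("above")
manip.move_linear(wp(1.603,.088,.055),.12); rep("down")
manip.set_gripper(0,20); rep("grip")
turn(1.603,.36)
manip.set_gripper(.05); rep("rel")
manip.move_linear(wp(.36,.088,.14),.2)
manip.move_pose([.45,-.15,.25],down(W0+.36)); rep("away")
for n in ("top","side"):
    c=cap(n); pickle.dump(c,open(n+"1.pkl","wb"))
a=pickle.load(open("top1.pkl","rb"))["image"][150:280,200:370]
b=pickle.load(open("side1.pkl","rb"))["image"][160:290,205:320]
cv2.imwrite("pics/top1c.png",cv2.resize(a,None,fx=4.5,fy=4.5,interpolation=cv2.INTER_CUBIC))
cv2.imwrite("pics/side1c.png",cv2.resize(b,None,fx=4.5,fy=4.5,interpolation=cv2.INTER_CUBIC))
E
```

```text
above t 17.39 p [0.5673 0.2035 0.1291] F [ 0.1 -0.7 -0.4] w 0.0500 g 0.0
down t 18.17 p [0.5682 0.2041 0.0555] F [ 0.9  0.1 -0.3] w 0.0501 g 0.0
grip t 18.70 p [0.5677 0.2042 0.0554] F [-0.5  0.6  2.6] w 0.0219 g 20.0
turned 0.360 t 20.85 p [0.6624 0.1638 0.0556] F [4.9 0.6 3.8] w 0.0220 g 20.0
rel t 21.43 p [0.6615 0.1635 0.0547] F [-0.3 -0.2  1.3] w 0.0503 g 0.0
away t 23.48 p [ 0.4504 -0.1495  0.2496] F [ 0.3 -0.  -0. ] w 0.0501 g 0.0
```

View pics/top1c.png

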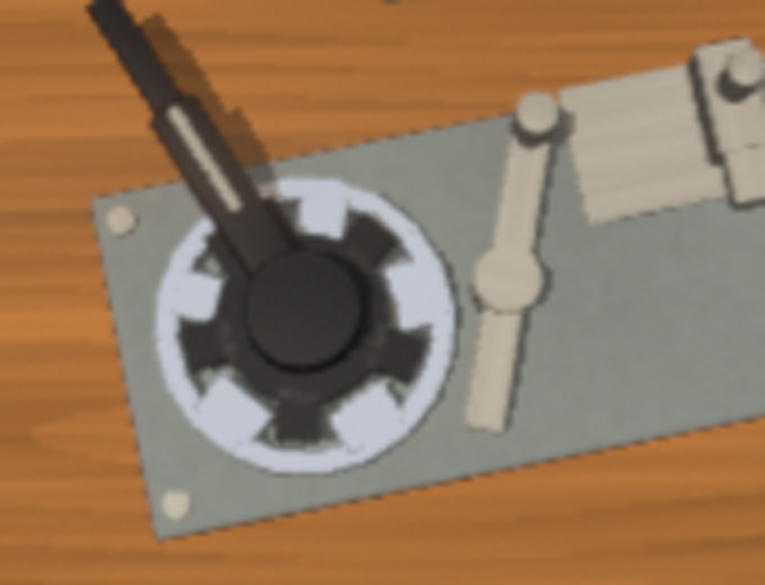

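View pics/side1c.png

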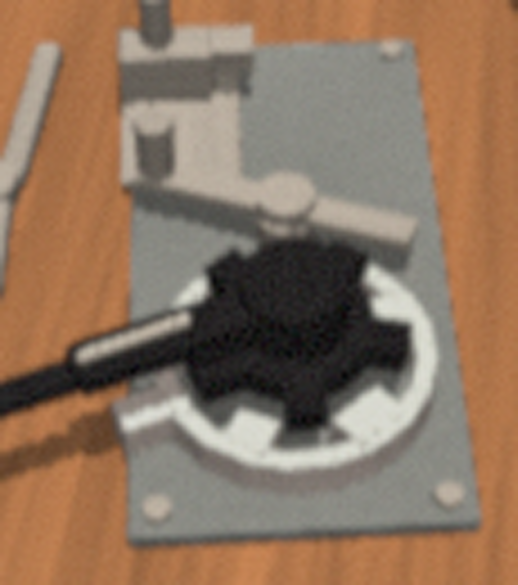

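Keeper back and lever out are both confirmed. From the top, the wiper at (103,5) to (303,308) covers the tab, and the hub teeth sit centred in the socket gaps. I'll press the hub with the fingers shut, watching the force.

```bash
cat >> h.py <<'E'
def press(z0=.086,zend=.052,step=.003,lim=45):
    yaw=W0+.36
    manip.set_gripper(0,20)
    manip.move_pose(S(0,0,.13),down(yaw)); manip.move_linear(S(0,0,z0),.15)
    z=z0
    while z>zend:
        z-=step; manip.move_linear(S(0,0,z),.04); f=F(); zz=manip.state()["tool_pos"][2]
        print("%.3f %.4f"%(z,zz),np.round(f,1))
        if np.linalg.norm(f)>lim: break
    rep("press end")
E
python3 - <<'E'
from h import *
press()
E
```

```text
0.083 0.0840 [-0.2 -0.1 -0.5]
0.080 0.0804 [ 0.3 -0.3  0.9]
0.077 0.0777 [-0.4  0.1  4.2]
0.074 0.0745 [ 0.2 -0.6  4.7]
0.071 0.0714 [0.5 0.1 5. ]
0.068 0.0683 [0.1 0.1 4.8]
0.065 0.0652 [0.8 0.7 3.3]
0.062 0.0622 [0.2 0.4 4. ]
0.059 0.0591 [ 1.  -0.1  4.2]
0.056 0.0563 [0.6 0.3 5.3]
0.053 0.0561 [-5.   0.2 20.7]
0.050 0.0559 [-11.3  -2.3  35.1]
press end t 29.07 p [0.588  0.1183 0.0559] F [-11.3  -2.3  35.1] w 0.0007 g 17.3
```

The hub is fully home: z is 0.056 and it stopped hard at 35 N. I'll retract and check.

```bash
python3 - <<'E'
from h import *
manip.move_linear(S(0,0,.14),.15)
manip.move_pose([.45,-.15,.25],down(W0+.36)); rep("away")
c=cap("top"); s=cap("side")
print(at_depth(c,*proj(c,S(0,0,.056))), at_depth(c,*proj(c,wp(.36,.09,.05))))
a=c["image"][100:300,160:420]; b=s["image"][150:400,180:420]
im=np.hstack([cv2.resize(a,(400,308)),cv2.resize(b,(400,308))]) 
cv2.imwrite("pics/fin.png",im)
E
```

```text
away t 31.04 p [ 0.4501 -0.1494  0.2493] F [ 0.  -0.1  1.2] w 0.0006 g 0.0
[0.58654845 0.11800734 0.05564237] [0.66268525 0.16434149 0.05372237]
```

View pics/fin.png

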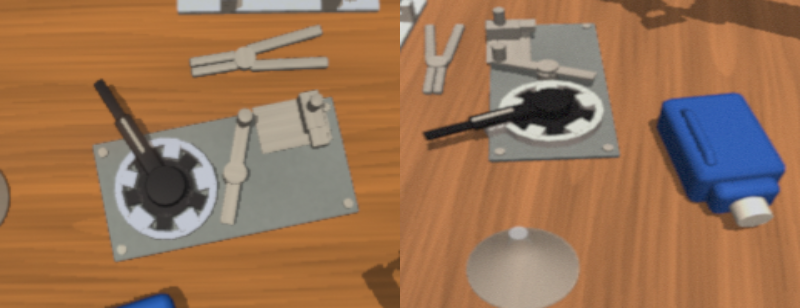

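The picture shows the hub seated in the socket (165,187, depth z 55.6 mm), the lever out (245,117) and the keeper back (315,102). The jug, funnel and pliers look undisturbed, so I'm handing in.

```bash
python3 -c "
from h import *
print(order.close_job())"
```

```text
the job is handed in; nothing more can be done
None
```

The job is handed in at about 31 s on the robot's clock: keeper back at its stop, lever out at its stop, and the wiper arm turned over the tab with its hub pressed fully home (top at z 56 mm); the jug, funnel and pliers were not touched.

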